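# Clamp the sweets jar and unscrew its tight cap

### The arm

A 6-joint arm with a two-finger parallel gripper is mounted at the origin on the work surface. World frame = base frame: x ahead of the robot, y to its left, z up, the work surface at z = 0. Lengths are in m, angles in rad, forces in N, time in s.
With the tool pointing down it reaches from about 0.375 to 0.9 m from the base axis. Payload 3.1 kg.
Tool frame: the origin (TCP) lies midway between the tips of the shut fingers; the grasp point (between the pads) lies 19 mm behind it (robot.grip_depth is the distance from the TCP to the grasp point, in m); z points along the fingers, y is the direction in which the jaws open and shut (so a half turn about z gives the same grasp; the last joint's range is limited). The gripper opens to 87 mm and grips with 3 to 60 N. Pads are 19 mm wide; open, the fingers measure 117 mm over their backs; the gripper's body (75 mm by 190 mm) begins 51 mm behind the grasp point.
Start: joints at [-1.409, 0.527, 1.433, -0, 1.181, -0.178], TCP at [0.208, -0.589, 0.197] pointing down, gripper open.
Joint ranges: [-3.08, 3.08], [-0.75, 2.2], [0.22, 2.44], [-1.43, 4.57], [0, 2.65], [-2.85, 2.85]. Speed limits (rad/s): [2.79, 2.79, 3.14, 3.14, 3.14, 3.14].

### API

Orientations are given as a unit quaternion [x, y, z, w].
In Python, from rig import robot gives the robot as it stands.
- The arm moves only by the tool carry_out, never from a script. Its arguments are lists of equal length, an entry for each row: "dr": the turn, a rotation vector about the world's x, y, z in rad, a list of three; "translation": the shift along the world's x, y, z in cm, a list of three; "grip": the opening, from 0 (shut) to 1 (fully open). A call has 1 to 20 rows; each row is the pose to reach, as a shift and turn from the pose commanded when the call began; what a row does not reach only later rows make up. A row lasts 1/12 s, in which the tool goes at most 41.7 mm and 7.16 degrees, less where a joint would pass 70% of its speed; a pose out of reach is approached as far as the arm can. A call with a gripper value outside its range is refused whole. The fingers move at their own pace and stop on an object; "newtons" is the grip in N (left out, the last holds). Time passes only in rows, so rows that repeat a pose let the fingers close. It gives the time, the measured TCP pose, the force and the opening at its end, in the units of the state.
- robot.get_obs(): the state, without advancing time (a new reading comes with each control period).
- robot.camera(name): name is "scene" or "top" or "wrist"; returns a dict with "color" (384x512x3 uint8, blue, green, red), "camera_matrix" (3x3 intrinsics, pixels), "T" (4x4, takes a point from camera to world coordinates). Camera axes: x right, y down, z forward; pixel columns grow to the right and rows downward; lengths in m; the calibration is good to about 2 mm. A picture is of the moment at which its call begins. There is no depth.
- robot.hand_in(): hands the job in, once; it reports no verdict.
The state is a dict: "time": time; "q": joint angles; "joint_velocities": joint speeds; "joint_torque": joint torques, N m; "position": TCP position; "tool_rot": TCP orientation; "ft_force": force on the tool from outside, world axes, zero at the start; "moment": the same for the moment, N m; "grip_width": finger opening in m.
Only numpy, scipy, OpenCV 4.12 (cv2) and the standard library are available. Lean on these libraries where they do the work, as an engineer would, in place of code of your own. Each camera call takes 0.05 s, during which the arm holds its last target. There are 200 camera calls.

### The job

The glass sweets jar stands loose between the open jaws of the one-handed jar holder, its gold cap done up tight. Push the holder's orange grip towards the jar until the jaws hold it firmly, then unscrew the cap anticlockwise until the threads let go and lift it off, leaving the jar standing clamped on the board and everything else where it is. Finish still gripping the cap: hold it level and still, centred just above the mouth of the jar, a finger's breadth or two clear.

Things in the scene. Friction and masses are not known exactly. Their poses are not given: they have to be found in the camera images.
- holder: One-handed jar holder, fixed: beech board (top 16 mm above the sideboard, x -80 to +200 mm, y +-62 mm) with a fixed white V jaw (x -69 to -8 mm) and a sliding one facing it; both jaws' tops at 76 mm. Origin on the sideboard, below the axis of the jar when it is fully in the fixed V. x points from the fixed to the sliding jaw, the way the jaw opens; z up.
- jaw (a joint): Travel of the sliding jaw, m along the holder's x: 0 where its pad just touches the jar lying fully in the fixed V, up to 0.06 open, least -0.007. Stiff: about 10 N to slide, stays where left. The pad sits on a rubber buffer (3 N/mm, 6 mm give): pushing with about 20 N in all ends near -0.004 and leaves the jar clamped by 10 N. A jar only touched turns with its cap.
- jaw_grip (a point): Point in the orange upright grip of the sliding jaw, on its centre line 10 mm below its top; moves with the jaw, axes as the holder's. The grip is a block 28 mm along x, 16 mm along y (push its far face, or pinch it across y), from 36 to 98 mm above the sideboard (this point 88 mm). It is 100 mm from the holder's origin when the jaw reads 0.
- jaw_pad: White V pad with black rubber ribs on the front of the sliding jaw, the part that touches the jar; at jaw 0 its origin and axes are those of the holder.
- jar: Loose round clear-glass jar of coloured sweets, 0.5 to 0.85 kg, on the holder's board some 10 mm short of its seat in the fixed V. Body 68 mm in diameter, 86 mm high, shoulder sloping in to 96 mm, neck 41 mm in diameter up to the mouth at 118 mm. Origin: centre of its underside, z up. Three short right-hand threads on the neck, a sprung rubber seal 2 mm thick on the rim.
- jar_mouth (a point): Centre of the jar's rim (mouth), on the jar's axis 118 mm above its underside; axes as the jar's. The seal pushes the closed cap up with some 14 N.
- cap: Gold ribbed twist-off cap, 60 g, 56 mm diameter, 22 mm high, open below; three lugs inside sit under the jar's threads. Origin: centre of its lower edge, z up; closed it is 101 mm above the jar's underside (cap top 139 mm above the sideboard). Tight: 0.3 to 0.5 N m. Anticlockwise from above it lets go after 0.85 to 1.1 rad, rising 1.5 mm; 0.6 rad later its lugs meet the next threads.
- tray: Oval aluminium tray, 300 x 206 mm, 18 mm high, loose, to the left; leave alone. Origin: centre of its underside.
- spoon0: Wooden spoon 170 mm long, lying on the tray; leave alone.
- spoon1: A second, lighter wooden spoon 170 mm long, lying on the tray; leave alone.
- tumbler: Clear glass tumbler, 72 mm across the rim, 95 mm high, loose, beyond the holder; leave alone. Origin: centre of its underside.
- sweets_box: Lidded turquoise ceramic sweets box, 114 mm in diameter, 111 mm high, loose, to the right; leave alone. Origin: centre of its underside.
- teacup: White ceramic cup, 80 mm across, 60 mm high, with a handle, loose, to the right; leave alone. Origin: centre of its underside.
Not all that is in view belongs to the job. There is more than one size of the cap; the job needs the smallest.

How it is judged:
By the outcome, as a careful person would: the job done as asked, in the order asked, and still so for the second after the job is handed in, while the arm keeps its last pose, push and grip.
It also fails if it takes over 48 s, if anything falls off the work surface, if the arm or the gripper's body presses on something with over 40 N, if the wrist force passes 120 N, or if a joint passes its speed limit or range.

## Working session

There is one attempt and no reset: what is moved stays moved. The work goes in short steps, Python scripts to look and compute and a tool call to move; the robot and the scene stay as the last step left them, time stands still between calls to the robot, and variables do not carry over. Pictures are saved under pics/ and viewed, about 8 in all and at most 12, crops included, and the job is handed in when it is done.

Besides the shell and the picture viewer there is one more tool, called after "Call:" as name(argument=value, ...) on one line, values as JSON. carry_out: Moves the arm, as the interface text tells. Its arguments: {"type":"object","properties":{"dr":{"type":"array"},"translation":{"type":"array"},"grip":{"type":"array"},"newtons":{"type":"number"}},"required":["dr","translation","grip"]}

```bash
ls; mkdir -p pics; python3 - <<'E'
from rig import robot
import cv2,numpy as np
o=robot.get_obs();print({k:np.round(v,3) for k,v in o.items()})
for n in("top","scene"):
    c=robot.camera(n);cv2.imwrite(f"pics/{n}0.png",c["color"]);np.savez(f"pics/{n}0.npz",**c);print(n,c["camera_matrix"],np.round(c["T"],3))
E
```

```text
pics
{'time': np.float64(0.0), 'q': array([-1.409,  0.528,  1.434, -0.   ,  1.181, -0.178]), 'joint_velocities': array([ 0.   ,  0.001,  0.   , -0.   ,  0.001, -0.   ]), 'joint_torque': array([ 1.0000e-03, -4.4003e+01, -1.7659e+01,  6.3000e-02,  5.8000e-02,
       -0.0000e+00]), 'position': array([ 0.208, -0.588,  0.196]), 'tool_rot': array([ 0.986,  0.169,  0.   , -0.001]), 'ft_force': array([0.185, 0.436, 0.332]), 'moment': array([-0.033,  0.039,  0.001]), 'grip_width': np.float64(0.087)}
top [[363.38502398   0.         256.55808253]
 [  0.         363.38502398 189.63988781]
 [  0.           0.           1.        ]] [[-0.016 -0.997  0.08   0.509]
 [-1.     0.016 -0.011  0.009]
 [ 0.01  -0.08  -0.997  1.267]
 [ 0.     0.     0.     1.   ]]
scene [[441.5527475    0.         249.76294502]
 [  0.         441.5527475  191.69437099]
 [  0.           0.           1.        ]] [[ 0.125  0.699 -0.704  1.647]
 [ 0.992 -0.094  0.082 -0.126]
 [-0.009 -0.709 -0.705  1.177]
 [ 0.     0.     0.     1.   ]]
```

View pics/top0.png

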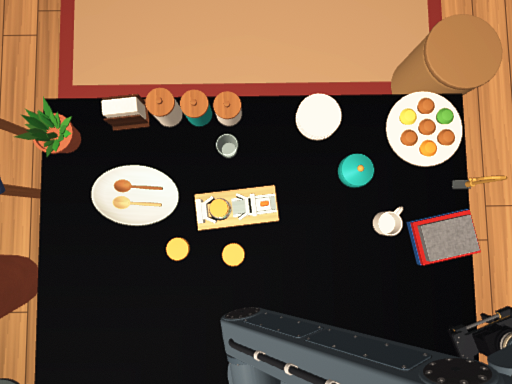

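View pics/scene0.png

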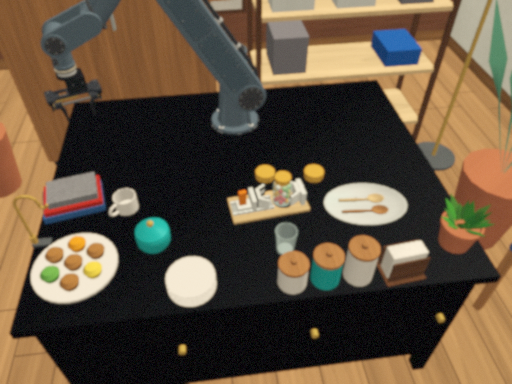

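Top view: the holder spans (195–279, 186–230). Its gold cap is at about (219,209) and the orange grip at about (265,203), with two loose decoy caps at (178,249) and (233,254). In the scene view the jar is at (283,190) and the grip at (243,197). Next I measure by masks.

```bash
cat > h.py <<'E'
import cv2,numpy as np
def load(n):return dict(np.load(f"pics/{n}.npz"))
def ray(c,uv):
    d=c["T"][:3,:3]@np.linalg.solve(c["camera_matrix"],[uv[0],uv[1],1.]);return c["T"][:3,3],d
def plane(c,uv,z):
    o,d=ray(c,uv);return o+d*(z-o[2])/d[2]
def proj(c,p):
    q=c["camera_matrix"]@(c["T"][:3,:3].T@(np.array(p)-c["T"][:3,3]));return q[:2]/q[2]
def blobs(img,lo,hi,roi,amin=8):
    m=cv2.inRange(cv2.cvtColor(img,cv2.COLOR_BGR2HSV),np.array(lo),np.array(hi))
    k=np.zeros_like(m);x0,y0,x1,y1=roi;k[y0:y1,x0:x1]=m[y0:y1,x0:x1]
    n,l,s,ce=cv2.connectedComponentsWithStats(k)
    return k,[(s[i,4],s[i,:4].tolist(),ce[i]) for i in range(1,n) if s[i,4]>=amin]
E
python3 - <<'E'
from h import *
c=load("top0");im=c["color"]
# board
k,b=blobs(im,(5,20,90),(179,255,255),(185,178,290,238),1)
g=cv2.inRange(im,np.array([60,60,60]),np.array([255]*3))
m=np.zeros_like(g);m[178:238,185:290]=(im[178:238,185:290].max(2)>100)*255
cs,_=cv2.findContours(m,cv2.RETR_EXTERNAL,cv2.CHAIN_APPROX_NONE);q=max(cs,key=cv2.contourArea)
r=cv2.minAreaRect(q);P=np.array([plane(c,p,.016) for p in cv2.boxPoints(r)]);print("board",r,P.round(4).tolist(),P.mean(0))
for nm,lo,hi,z in(("gold",(15,120,120),(32,255,255),.139),("orange",(3,170,120),(14,255,255),.098)):
    for a,bb,ce in blobs(im,lo,hi,(185,178,290,238))[1]:print(nm,a,bb,ce,plane(c,ce,z).round(4))
s=load("scene0");i2=s["color"]
for nm,lo,hi,z in(("gold",(15,120,120),(32,255,255),.135),("orange",(3,170,120),(14,255,255),.08)):
    for a,bb,ce in blobs(i2,lo,hi,(225,160,312,222))[1]:print("sc",nm,a,bb,ce,plane(s,ce,z).round(4))
a=cv2.resize(im[175:240,185:290],None,fx=5,fy=5,interpolation=cv2.INTER_CUBIC)
b=cv2.resize(i2[155:225,220:330],None,fx=5,fy=4,interpolation=cv2.INTER_CUBIC)
w=max(a.shape[1],b.shape[1]);f=lambda x:cv2.copyMakeBorder(x,0,0,0,w-x.shape[1],0)
cv2.imwrite("pics/crop0.png",np.vstack([f(a),f(b)])[:600])
E
```

```text
board ((236.18939208984375, 207.3600616455078), (36.7465705871582, 82.19781494140625), 83.2901611328125) [[0.5982, 0.2137, 0.016], [0.6271, -0.0683, 0.016], [0.501, -0.0804, 0.016], [0.4729, 0.1994, 0.016]] [0.5498084  0.06610189 0.016     ]
gold 92 [202, 185, 73, 9] [238.52173913 189.39130435] [0.6014 0.0529 0.139 ]
gold 284 [208, 199, 22, 18] [218.38028169 207.6056338 ] [0.5457 0.1159 0.139 ]
gold 20 [261, 202, 7, 3] [263.85 202.95] [ 0.5579 -0.0252  0.139 ]
gold 16 [243, 223, 16, 2] [250.5 223.5] [0.495  0.0172 0.139 ]
gold 16 [226, 225, 16, 2] [233.5 225.5] [0.4897 0.0698 0.139 ]
gold 8 [209, 228, 8, 1] [212.5 228. ] [0.4831 0.1346 0.139 ]
sc gold 549 [255, 164, 37, 22] [272.04371585 174.75774135] [0.5331 0.0819 0.135 ]
sc gold 125 [303, 164, 9, 18] [307.848 172.224] [0.537 0.208 0.135]
sc gold 13 [240, 191, 5, 3] [241.92307692 191.84615385] [ 0.6029 -0.0314  0.135 ]
sc gold 10 [232, 196, 7, 3] [235.8 196.4] [ 0.6214 -0.0539  0.135 ]
sc gold 11 [270, 215, 10, 3] [274.72727273 216.        ] [0.7247 0.0595 0.135 ]
sc gold 11 [246, 219, 10, 3] [250.90909091 220.27272727] [ 0.7325 -0.0176  0.135 ]
sc orange 84 [238, 189, 9, 15] [242.02380952 195.64285714] [ 0.5665 -0.0281  0.08  ]
```

View pics/crop0.png

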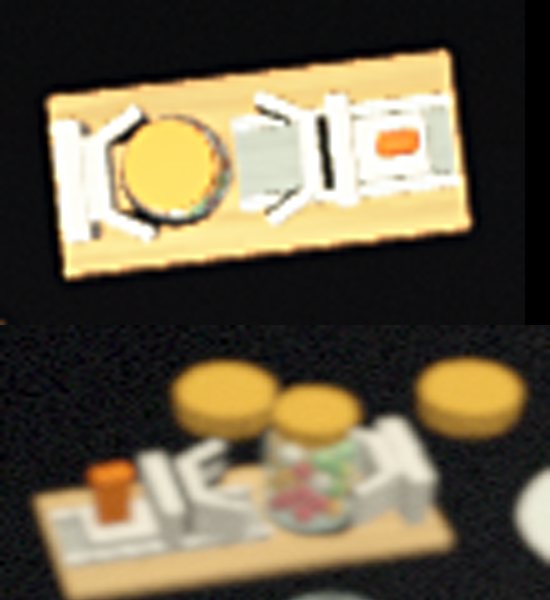

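The board fit gives a holder x axis of about (0.102, −0.995) and an origin of about (0.544, 0.126). The cap is at hx≈10 mm and the grip at hx≈155 mm (jaw ≈0.055). Now I move above the grip.

Call:
carry_out(dr=[[0,0,1.333],[0,0,1.333],[0,0,1.333],[0,0,1.333],[0,0,1.333],[0,0,1.333],[0,0,1.333],[0,0,1.333],[0,0,1.333],[0,0,1.333],[0,0,1.333],[0,0,1.333],[0,0,1.333],[0,0,1.333],[0,0,1.333],[0,0,1.333],[0,0,1.333],[0,0,1.333],[0,0,1.333],[0,0,1.333]], translation=[[35.2,56.0,0],[35.2,56.0,0],[35.2,56.0,0],[35.2,56.0,0],[35.2,56.0,0],[35.2,56.0,0],[35.2,56.0,0],[35.2,56.0,0],[35.2,56.0,0],[35.2,56.0,0],[35.2,56.0,0],[35.2,56.0,0],[35.2,56.0,0],[35.2,56.0,0],[35.2,56.0,0],[35.2,56.0,0],[35.2,56.0,0],[35.2,56.0,0],[35.2,56.0,0],[35.2,56.0,0]], grip=[1,1,1,1,1,1,1,1,1,1,1,1,1,1,1,1,1,1,1,1], newtons=40)

```text
time: 1.77
position: [0.5594, -0.0301, 0.1969]
tool_rot: [0.671, 0.742, -0.0, -0.0]
ft_force: [-0.3, -0.5, -0.8]
grip_width: 0.0871
```

```bash
python3 - <<'E'
from rig import robot
from h import *
o=robot.get_obs();print(o["position"].round(4),o["tool_rot"].round(3),o["q"].round(3),o["time"])
c=robot.camera("wrist");np.savez("pics/w1.npz",**c);cv2.imwrite("pics/w1.png",c["color"]);print(c["T"].round(3))
for nm,lo,hi,z in(("gold",(15,120,120),(32,255,255),.139),("orange",(3,170,120),(14,255,255),.098)):
    for a,bb,ce in blobs(c["color"],lo,hi,(0,0,512,384),200)[1]:print(nm,a,bb,ce,plane(c,ce,z).round(4))
E
```

```text
[ 0.5594 -0.0301  0.1969] [ 0.671  0.742 -0.    -0.   ] [-0.253  0.441  1.596 -0.     1.105 -0.354] 1.7667
[[ 0.995  0.097  0.029  0.552]
 [ 0.101 -0.95  -0.295  0.051]
 [-0.001  0.296 -0.955  0.385]
 [ 0.     0.     0.     1.   ]]
gold 1417 [203, 0, 30, 200] [213.5067043  107.24841214] [0.5175 0.0479 0.139 ]
gold 4048 [220, 0, 73, 76] [255.77890316  30.39056324] [0.5476 0.1097 0.139 ]
gold 3265 [278, 0, 31, 200] [294.25696784 105.66891271] [0.5864 0.0562 0.139 ]
gold 3697 [94, 35, 70, 69] [127.63997836  69.53746281] [0.445  0.0705 0.139 ]
gold 227 [222, 55, 11, 47] [227.13215859  77.62114537] [0.5274 0.0726 0.139 ]
gold 344 [249, 163, 14, 32] [255.13081395 180.10465116] [ 0.5597 -0.0129  0.139 ]
gold 296 [498, 206, 14, 41] [506.76689189 230.14864865] [ 0.8117 -0.0384  0.139 ]
gold 551 [95, 251, 26, 47] [104.45916515 274.28130672] [ 0.4139 -0.1295  0.139 ]
gold 595 [388, 251, 26, 47] [403.1512605  274.30756303] [ 0.7233 -0.0979  0.139 ]
gold 3963 [232, 308, 276, 18] [376.58112541 317.79283371] [ 0.7087 -0.155   0.139 ]
```

View pics/w1.png

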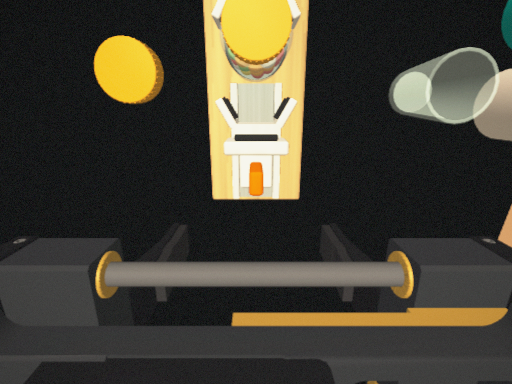

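The wrist view is centred on the holder: grip top at (256,170), cap at columns 220–293 and cut off at the top of the frame. The fingers will straddle the grip.

```bash
python3 - <<'E'
from h import *
c=load("w1");im=c["color"]
print([im[r,256].tolist() for r in range(158,198,2)]); print([im[170,x].tolist() for x in range(246,267,2)])
for uv in((256,163),(256,170),(256,178)):print(plane(c,uv,.098).round(4))
# board left/right edges at two rows
for r in(195,150,100):
    b=np.where((im[r,200:310].max(1)>120))[0]+200; L,R=plane(c,(b[0],r),.016),plane(c,(b[-1]+1,r),.016);print(r,b[0],b[-1],L.round(4),R.round(4),((L+R)/2).round(4))
E
```

```text
[[237, 246, 247], [235, 246, 247], [95, 161, 243], [10, 123, 242], [10, 122, 242], [10, 125, 242], [10, 123, 243], [10, 154, 247], [10, 162, 247], [10, 159, 247], [10, 157, 247], [10, 154, 247], [10, 155, 247], [10, 154, 247], [10, 153, 247], [10, 152, 247], [10, 151, 247], [10, 151, 247], [10, 126, 243], [157, 201, 223]]
[[236, 246, 247], [226, 243, 246], [10, 119, 240], [10, 125, 243], [10, 126, 243], [10, 123, 243], [10, 125, 242], [10, 118, 239], [109, 157, 228], [236, 246, 247], [236, 246, 247]]
[ 0.5599 -0.0047  0.098 ]
[ 0.5607 -0.0122  0.098 ]
[ 0.5616 -0.021   0.098 ]
195 212 298 [ 0.5046 -0.0726  0.016 ] [ 0.6276 -0.0601  0.016 ] [ 0.5661 -0.0663  0.016 ]
150 210 301 [ 0.4983 -0.009   0.016 ] [0.6221 0.0035 0.016 ] [ 0.5602 -0.0027  0.016 ]
100 208 303 [0.4924 0.0547 0.016 ] [0.6148 0.0671 0.016 ] [0.5536 0.0609 0.016 ]
```

```bash
python3 - <<'E'
from h import *
c=load("w1")
for uv in((256.2,171.5),(256.2,183.5),(256.2,195.5)):print(plane(c,uv,.098).round(4))
E
```

```text
[ 0.5611 -0.0138  0.098 ]
[ 0.5625 -0.0272  0.098 ]
[ 0.5639 -0.0408  0.098 ]
```

Call:
carry_out(dr=[[0,0,0],[0,0,0],[0,0,0],[0,0,0],[0,0,0],[0,0,0],[0,0,0],[0,0,0],[0,0,0],[0,0,0],[0,0,0],[0,0,0]], translation=[[0.3,0.3,-1],[0.3,0.3,-5],[0.3,0.3,-9],[0.3,0.3,-12],[0.3,0.3,-13],[0.3,0.3,-13],[0.3,0.3,-13],[0.3,0.3,-13],[0.3,0.3,-13],[0.3,0.3,-13],[0.3,0.3,-13],[0.3,0.3,-13]], grip=[1,1,1,1,1,1,0,0,0,0,0,0], newtons=30)

```text
time: 2.82
position: [0.5639, -0.0263, 0.0682]
tool_rot: [0.67, 0.742, 0.0, 0.001]
ft_force: [-0.1, 0.1, -0.2]
grip_width: 0.0551
```

Call:
carry_out(dr=[[0,0,0],[0,0,0],[0,0,0],[0,0,0],[0,0,0],[0,0,0],[0,0,0],[0,0,0],[0,0,0],[0,0,0]], translation=[[0,0,0],[0,0,0],[0,0,0],[0,0,0],[0,0,0],[0,0,0],[0,0,0],[0,0,0],[0,0,0],[0,0,0]], grip=[0,0,0,0,0,0,0,0,0,0])

```text
time: 3.65
position: [0.5608, -0.0263, 0.067]
tool_rot: [0.67, 0.742, -0.002, -0.002]
ft_force: [-4.4, -2.4, 2.5]
grip_width: 0.0152
```

Call:
carry_out(dr=[[0,0,0],[0,0,0],[0,0,0],[0,0,0],[0,0,0],[0,0,0],[0,0,0],[0,0,0],[0,0,0],[0,0,0],[0,0,0],[0,0,0]], translation=[[-0.2,0.4,0],[-0.25,0.8,0],[-0.3,1.2,0],[-0.35,1.6,0],[-0.4,2.0,0],[-0.45,2.5,0],[-0.5,3.0,0],[-0.55,3.5,0],[-0.6,4.0,0],[-0.65,4.4,0],[-0.68,4.7,0],[-0.68,4.7,0]], grip=[0,0,0,0,0,0,0,0,0,0,0,0])

```text
time: 4.65
position: [0.5563, 0.0184, 0.067]
tool_rot: [0.669, 0.743, -0.002, 0.001]
ft_force: [-1.1, -8.4, -0.5]
grip_width: 0.0153
```

Call:
carry_out(dr=[[0,0,0],[0,0,0],[0,0,0],[0,0,0],[0,0,0],[0,0,0]], translation=[[-0.02,0.2,0],[-0.04,0.4,0],[-0.06,0.6,0],[-0.08,0.8,0],[-0.08,0.8,0],[-0.08,0.8,0]], grip=[0,0,0,0,0,0])

```text
time: 5.15
position: [0.5556, 0.0245, 0.067]
tool_rot: [0.669, 0.743, -0.003, 0.002]
ft_force: [-2.5, -13.4, -0.4]
grip_width: 0.0154
```

```bash
python3 - <<'E'
from rig import robot
from h import *
c=robot.camera("top");cv2.imwrite("pics/t2.png",cv2.resize(c["color"][175:240,185:290],None,fx=6,fy=6,interpolation=cv2.INTER_CUBIC));np.savez("pics/t2.npz",**c)
E
```

Call:
carry_out(dr=[[0,0,0],[0,0,0],[0,0,0],[0,0,0],[0,0,0]], translation=[[0.0,0.1,0],[0,0.2,0],[0.0,0.3,0],[0.0,0.3,0],[0.0,0.3,0]], grip=[0,0,0,0,0])

```text
time: 5.62
position: [0.5553, 0.0272, 0.067]
tool_rot: [0.669, 0.743, -0.003, 0.002]
ft_force: [-2.7, -14.5, -0.1]
grip_width: 0.0151
```

Call:
carry_out(dr=[[0,0,0],[0,0,0],[0,0,0],[0,0,0],[0,0,0]], translation=[[0.02,0.1,0],[0.05,0.2,0],[0.05,0.3,0],[0.05,0.3,0],[0.05,0.3,0]], grip=[0,0,0,0,0])

```text
time: 6.03
position: [0.555, 0.0301, 0.067]
tool_rot: [0.669, 0.743, -0.004, 0.001]
ft_force: [-4.2, -15.4, 0.7]
grip_width: 0.0156
```

Call:
carry_out(dr=[[0,0,0],[0,0,0],[0,0,0],[0,0,0],[0,0,0]], translation=[[-0.1,0.1,0],[-0.15,0.2,0],[-0.15,0.3,0],[-0.15,0.3,0],[-0.15,0.3,0]], grip=[0,0,0,0,0])

```text
time: 6.45
position: [0.555, 0.0317, 0.0671]
tool_rot: [0.669, 0.743, -0.004, 0.003]
ft_force: [-2.4, -19.7, -0.8]
grip_width: 0.016
```

Call:
carry_out(dr=[[0,0,0],[0,0,0],[0,0,0],[0,0,0],[0,0,0]], translation=[[-0.05,0.1,0],[-0.1,0.2,0],[-0.1,0.3,0],[-0.1,0.3,0],[-0.1,0.3,0]], grip=[0,0,0,0,0])

```text
time: 6.87
position: [0.5548, 0.0332, 0.0671]
tool_rot: [0.668, 0.744, -0.004, 0.004]
ft_force: [-2.2, -23.1, -1.5]
grip_width: 0.0153
```

```bash
python3 - <<'E'
from rig import robot
from h import *
c=robot.camera("top");a=c["color"][175:240,185:290];b=load("t2")["color"][175:240,185:290]
cv2.imwrite("pics/t3.png",cv2.resize(np.vstack([b,a]),None,fx=4.5,fy=4.5,interpolation=cv2.INTER_CUBIC));np.savez("pics/t3.npz",**c)
for n in("t2","t3"):
    c=load(n)
    for a,bb,ce in blobs(c["color"],(15,120,120),(32,255,255),(205,195,235,222),100)[1]:print(n,a,bb,ce,plane(c,ce,.139).round(4))
E
```

```text
t2 146 [208, 199, 12, 18] [213.30821918 206.65753425] [0.5489 0.1316 0.139 ]
```

View pics/t3.png

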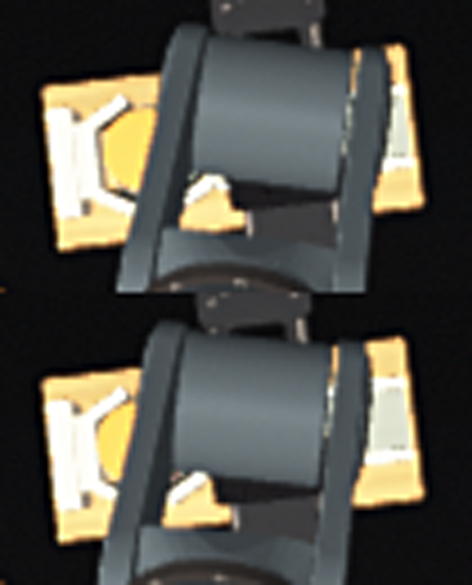

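Call:
carry_out(dr=[[0,0,0],[0,0,0],[0,0,0],[0,0,0],[0,0,0],[0,0,0],[0,0,0],[0,0,0],[0,0,0],[0,0,0],[0,0,0],[0,0,0]], translation=[[-0.05,-0.2,0],[-0.1,-0.4,0],[-0.1,-0.6,0],[-0.1,-0.6,0],[-0.1,-0.6,0],[-0.1,-0.6,0],[-0.1,-0.6,0],[-0.1,-0.6,0],[-0.1,-0.6,0],[-0.1,-0.6,0],[-0.1,-0.6,0],[-0.1,-0.6,0]], grip=[0,0,0,0,0.5,0.5,0.5,0.5,0.5,0.5,0.5,0.5])

```text
time: 7.92
position: [0.5527, 0.0349, 0.0673]
tool_rot: [0.67, 0.742, 0.0, 0.0]
ft_force: [-0.2, -0.1, -0.1]
grip_width: 0.043
```

Call:
carry_out(dr=[[0,0,0],[0,0,0],[0,0,0],[0,0,0],[0,0,0],[0,0,0],[0,0,0],[0,0,0]], translation=[[0,0,3],[0,0,7],[0,0,11],[0,1,14],[0,3,15],[0,3,15],[0,3,15],[0,3,15]], grip=[0.5,0.5,0.6,1,1,1,1,1])

```text
time: 8.58
position: [0.5518, 0.0646, 0.2163]
tool_rot: [0.67, 0.742, -0.001, -0.001]
ft_force: [0.2, 0.7, -0.2]
grip_width: 0.0756
```

```bash
python3 - <<'E'
from rig import robot
from h import *
o=robot.get_obs();print(o["position"].round(4),o["tool_rot"].round(3),o["q"].round(3),o["time"])
c=robot.camera("wrist");np.savez("pics/w4.npz",**c);cv2.imwrite("pics/w4.png",c["color"]);print(c["T"].round(3))
for nm,lo,hi,z in(("gold",(15,120,120),(32,255,255),.139),("orange",(3,170,120),(14,255,255),.098)):
    for a,bb,ce in blobs(c["color"],lo,hi,(0,0,512,384),200)[1]:print(nm,a,bb,ce.round(1),plane(c,ce,z).round(4))
E
```

```text
[0.5518 0.0646 0.2163] [ 0.67   0.742 -0.001 -0.001] [-8.400e-02  4.120e-01  1.585e+00 -1.000e-03  1.147e+00 -1.870e-01] 8.5833
[[ 0.995  0.099  0.029  0.545]
 [ 0.103 -0.95  -0.295  0.145]
 [-0.002  0.296 -0.955  0.404]
 [ 0.     0.     0.     1.   ]]
gold 1478 [127, 0, 65, 31] [161.7  12.2] [0.4587 0.2144 0.139 ]
gold 3323 [207, 60, 95, 192] [270.7 165.1] [0.5662 0.0936 0.139 ]
gold 2824 [224, 99, 61, 60] [254.1 128.4] [0.5462 0.1271 0.139 ]
gold 2659 [112, 118, 61, 56] [142.1 145.1] [0.4401 0.1003 0.139 ]
gold 331 [248, 186, 12, 33] [253.6 203.3] [0.5535 0.0521 0.139 ]
gold 403 [492, 216, 20, 31] [503.3 230.7] [0.8208 0.0488 0.139 ]
gold 514 [114, 251, 23, 47] [122.3 274.3] [ 0.4154 -0.0473  0.139 ]
gold 541 [372, 251, 23, 47] [385.4 274.3] [ 0.7093 -0.0167  0.139 ]
gold 4188 [211, 308, 288, 18] [363.6 317.9] [ 0.6981 -0.0779  0.139 ]
orange 337 [502, 167, 10, 53] [507.7 195. ] [0.8515 0.0789 0.098 ]
```

View pics/w4.png

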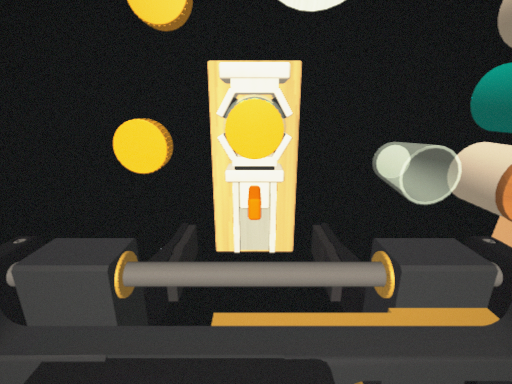

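The jar is now seated in both V jaws, with the cap at (254,128) → about (0.5455, 0.127). I descend over the cap and close.

Call:
carry_out(dr=[[0,0,0],[0,0,0],[0,0,0],[0,0,0],[0,0,0],[0,0,0],[0,0,0],[0,0,0],[0,0,0],[0,0,0],[0,0,0],[0,0,0],[0,0,0],[0,0,0],[0,0,0],[0,0,0],[0,0,0],[0,0,0],[0,0,0],[0,0,0]], translation=[[-0.4,3,0],[-0.7,6.2,0],[-0.7,6.2,-2],[-0.7,6.2,-4],[-0.7,6.2,-6],[-0.7,6.2,-8],[-0.7,6.2,-9.5],[-0.7,6.2,-10.4],[-0.7,6.2,-10.4],[-0.7,6.2,-10.4],[-0.7,6.2,-10.4],[-0.7,6.2,-10.4],[-0.7,6.2,-10.4],[-0.7,6.2,-10.4],[-0.7,6.2,-10.4],[-0.7,6.2,-10.4],[-0.7,6.2,-10.4],[-0.7,6.2,-10.4],[-0.7,6.2,-10.4],[-0.7,6.2,-10.4]], grip=[1,1,1,1,1,1,1,1,1,1,0,0,0,0,0,0,0,0,0,0], newtons=10)

```text
time: 10.3
position: [0.5462, 0.1268, 0.1142]
tool_rot: [0.67, 0.742, 0.0, 0.0]
ft_force: [-1.0, 0.6, 5.7]
grip_width: 0.0287
```

```bash
python3 - <<'E'
from rig import robot
from h import *
o=robot.get_obs();print(o["position"].round(4),o["grip_width"],o["ft_force"].round(1),o["moment"].round(2))
a=robot.camera("wrist")["color"];s=robot.camera("scene")["color"]
b=cv2.resize(s[130:230,220:340],(480,400),interpolation=cv2.INTER_CUBIC)
cv2.imwrite("pics/v5.png",np.vstack([b,cv2.resize(a,(480,360))[:200]]))
E
```

```text
[0.5462 0.1268 0.1142] 0.02873214068346738 [-1.   0.6  5.7] [0.02 0.12 0.06]
```

View pics/v5.png

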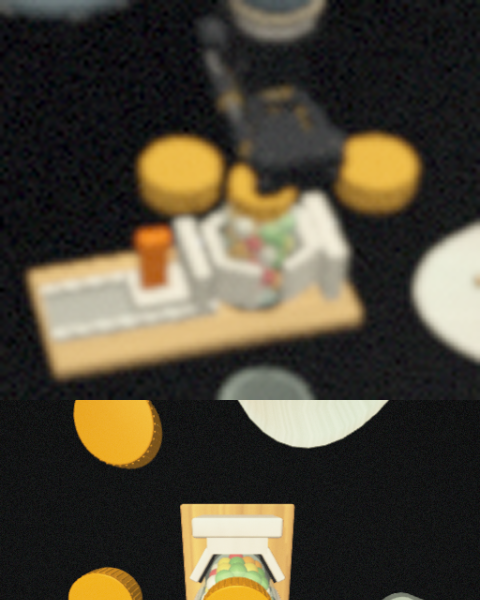

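```bash
python3 - <<'E'
from rig import robot
from h import *
c=robot.camera("wrist");a=c["color"];t=robot.camera("top")["color"]
print(proj(c,[.5455,.127,.139]),proj(c,[.5462,.1268,.114]),c["T"].round(3)[:3,3])
cv2.imwrite("pics/v6.png",np.vstack([cv2.resize(a[150:384],(640,294)),cv2.resize(t[170:240,190:290],(400,280),interpolation=cv2.INTER_CUBIC).copy() if 0 else cv2.copyMakeBorder(cv2.resize(t[170:240,190:290],(400,280),interpolation=cv2.INTER_CUBIC),0,0,0,240,0)]))
E
```

```text
[251.51475924 236.55832165] [252.65895949 221.82967157] [0.539 0.207 0.302]
```

View pics/v6.png

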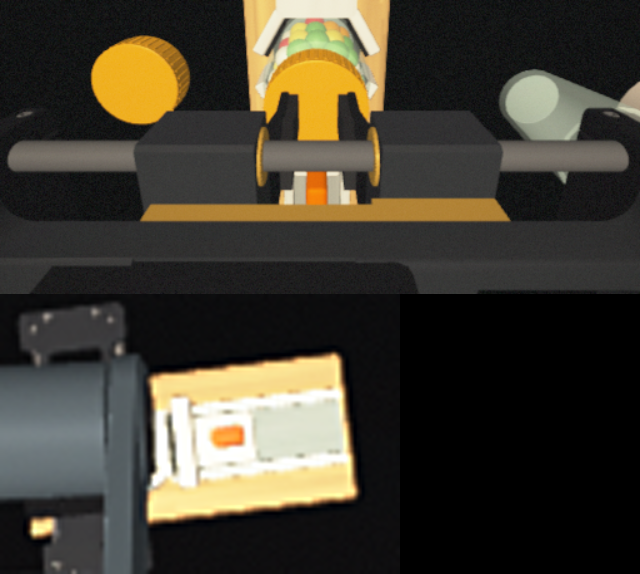

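```bash
python3 - <<'E'
from h import *
c=load("w4");print(c["camera_matrix"].round(1))
for z in(.11,.125,.139):
    l,r=plane(c,(224,128.4),z),plane(c,(285,128.4),z);t,b=plane(c,(254.1,99),z),plane(c,(254.1,159),z);print(z,np.linalg.norm(r-l).round(4),np.linalg.norm(t-b).round(4),((l+r)/2).round(4))
# triangulate cap centre from top0 (before) not possible; check decoy caps size at z .022
for z in(.0,.022,.03):print("decoy",z,np.linalg.norm(plane(c,(112,145),z)-plane(c,(173,145),z)).round(4))
for nm in("t2","t3","top0"):pass
E
```

```text
[[272.1   0.  254.1]
 [  0.  272.1 192.7]
 [  0.    0.    1. ]]
0.11 0.0643 0.0618 [0.5468 0.1252 0.11  ]
0.125 0.061 0.0586 [0.5467 0.1262 0.125 ]
0.139 0.0579 0.0557 [0.5466 0.1271 0.139 ]
decoy 0.0 0.09
decoy 0.022 0.0851
decoy 0.03 0.0833
```

Call:
carry_out(dr=[[0,0,0],[0,0,0],[0,0,0],[0,0,0],[0,0,0],[0,0,0],[0,0,0],[0,0,0],[0,0,0],[0,0,0],[0,0,0],[0,0,0],[0,0,0],[0,0,0],[0,0,0]], translation=[[0,0,1],[0,0,2],[0,0,4],[0,0,6],[0,0,6],[0,0,6],[0,0,6],[0,0,6],[0,0,6],[0,0,6],[0,0,6],[0,0,6],[0,0,6],[0,0,6],[0,0,6]], grip=[0.33,0.33,1,1,1,1,1,1,1,1,1,1,1,1,1])

```text
time: 11.75
position: [0.5458, 0.1268, 0.1732]
tool_rot: [0.67, 0.742, -0.0, -0.0]
ft_force: [-0.1, -0.5, -0.4]
grip_width: 0.0865
```

```bash
python3 - <<'E'
from rig import robot
from h import *
from scipy.spatial.transform import Rotation as R
o=robot.get_obs();print(robot.grip_depth,o["position"].round(4),o["ft_force"].round(1),o["grip_width"].round(4),o["time"])
c=robot.camera("wrist");im=c["color"].copy();s=robot.camera("scene")
M=R.from_quat(o["tool_rot"]).as_matrix()
for b,col in((0,(0,0,255)),(.019,(0,255,0)),(.038,(255,0,0))):
  for y in(-.0435,.0435):
    for x in(-.0095,.0095):
      u=proj(c,o["position"]+M@[x,y,-b]);print(b,y,x,u.round(1));cv2.circle(im,tuple(int(v) for v in u),2,col,-1)
for a,bb,ce in blobs(im,(15,120,120),(32,255,255),(150,60,360,240),800)[1]:print(a,bb,ce.round(1),plane(c,ce,.139).round(4))
f=s["color"][120:220,220:340]
cv2.imwrite("pics/v7.png",np.vstack([im[110:330],cv2.resize(f,(512,380),interpolation=cv2.INTER_CUBIC)]))
E
```

```text
Traceback (most recent call last):
AttributeError: 'float' object has no attribute 'round'
```

```bash
python3 - <<'E'
from rig import robot
from h import *
from scipy.spatial.transform import Rotation as R
o=robot.get_obs();print(robot.grip_depth,o["position"],o["ft_force"],o["grip_width"],o["time"])
p=np.array(o["position"])
c=robot.camera("wrist");im=c["color"].copy();s=robot.camera("scene")
M=R.from_quat(o["tool_rot"]).as_matrix()
for b,col in((0,(0,0,255)),(.019,(0,255,0)),(.038,(255,0,0))):
  for y in(-.0435,.0435):
    for x in(-.0095,.0095):
      u=proj(c,p+M@[x,y,-b]);print(b,y,x,u.round(1));cv2.circle(im,tuple(int(v) for v in u),2,col,-1)
for a,bb,ce in blobs(c["color"],(15,120,120),(32,255,255),(150,60,360,260),800)[1]:print(a,bb,ce.round(1),plane(c,ce,.139).round(4))
f=s["color"][120:220,220:340]
cv2.imwrite("pics/v7.png",np.vstack([im[110:330],cv2.resize(f,(512,380),interpolation=cv2.INTER_CUBIC)]))
E
```

```text
0.0187 [0.54575311 0.12677834 0.17322258] [-0.08980452 -0.5251913  -0.37190555] 0.08650532875184129 11.75
0 -0.0435 -0.0095 [195.2 233.5]
0 -0.0435 0.0095 [193.5 210. ]
0 0.0435 -0.0095 [310.1 233.5]
0 0.0435 0.0095 [311.7 210. ]
0.019 -0.0435 -0.0095 [189.5 245.6]
0.019 -0.0435 0.0095 [187.5 220.1]
0.019 0.0435 -0.0095 [315.6 245.6]
0.019 0.0435 0.0095 [317.5 220.1]
0.038 -0.0435 -0.0095 [182.6 260.3]
0.038 -0.0435 0.0095 [180.2 232.5]
0.038 0.0435 -0.0095 [322.2 260.3]
0.038 0.0435 0.0095 [324.5 232.5]
8139 [203, 110, 102, 150] [253.5 187.2] [0.5446 0.1439 0.139 ]
```

View pics/v7.png

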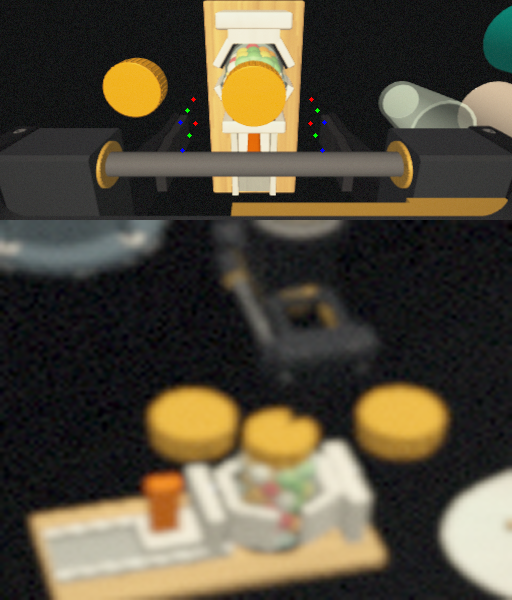

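The picture shows that the open fingertips sit about 25–28 mm above the reported TCP, so the fingers closed over the cap's top. The cap, jar and jaws look unmoved. I descend 25 mm deeper, fingers open, watching the force.

Call:
carry_out(dr=[[0,0,0],[0,0,0],[0,0,0],[0,0,0],[0,0,0],[0,0,0],[0,0,0],[0,0,0]], translation=[[0,0,-2],[0,0,-4],[0,0,-5.5],[0,0,-6.5],[0,0,-7.2],[0,0,-7.6],[0,0,-8.0],[0,0,-8.0]], grip=[1,1,1,1,1,1,1,1])

```text
time: 12.52
position: [0.5458, 0.1268, 0.093]
tool_rot: [0.67, 0.742, -0.0, -0.0]
ft_force: [0.5, -0.3, -0.3]
grip_width: 0.0872
```

```bash
python3 - <<'E'
from rig import robot
from h import *
o=robot.get_obs();print(o["position"],o["ft_force"],o["grip_width"],o["time"])
c=robot.camera("wrist");s=robot.camera("scene")
cv2.imwrite("pics/v8.png",np.vstack([c["color"][150:320],cv2.resize(s["color"][120:220,220:340],(512,420),interpolation=cv2.INTER_CUBIC)]))
E
```

```text
[0.54578435 0.12676706 0.09303983] [ 0.46180106 -0.31184165 -0.32307971] 0.08720234070775008 12.5167
```

View pics/v8.png

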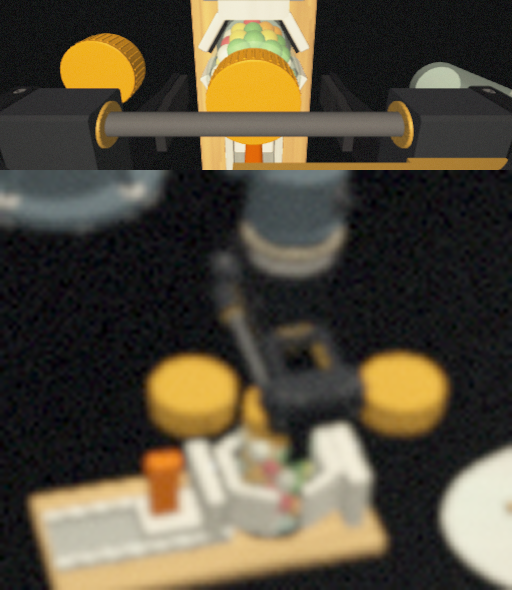

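Call:
carry_out(dr=[[0,0,0],[0,0,0],[0,0,0],[0,0,0],[0,0,0],[0,0,0],[0,0,0],[0,0,0]], translation=[[0,0,0],[0,0,0],[0,0,0],[0,0,0],[0,0,0],[0,0,0],[0,0,0],[0,0,0]], grip=[0,0,0,0,0,0,0,0], newtons=12)

```text
time: 13.28
position: [0.5452, 0.1267, 0.0933]
tool_rot: [0.67, 0.742, -0.0, -0.0]
ft_force: [-2.0, -0.5, 2.0]
grip_width: 0.0558
```

Call:
carry_out(dr=[[0,0,0],[0,0,0],[0,0,0],[0,0,0],[0,0,0.08],[0,0,0.16],[0,0,0.24],[0,0,0.32],[0,0,0.4]], translation=[[-0.06,0,0],[-0.06,0,0],[-0.06,0,0],[-0.06,0,0],[-0.06,0,0.01],[-0.06,0,0.02],[-0.06,0,0.03],[-0.06,0,0.04],[-0.06,0,0.06]], grip=[0,0,0,0,0,0,0,0,0], newtons=40)

```text
time: 14.03
position: [0.5454, 0.1269, 0.0938]
tool_rot: [0.508, 0.861, 0.0, 0.0]
ft_force: [-0.1, 0.2, 0.8]
grip_width: 0.0555
```

```bash
python3 - <<'E'
from rig import robot
o=robot.get_obs();print(o["position"],o["tool_rot"],o["ft_force"],o["moment"],o["q"][5])
E
```

```text
[0.54538508 0.12689779 0.09375778] [5.08145440e-01 8.61271215e-01 3.21609885e-04 4.27250279e-05] [-0.14251523  0.16731741  0.75949955] [-0.04473799 -0.01129049 -0.24205526] -0.47640472110328724
```

Call:
carry_out(dr=[[0,0,0.08],[0,0,0.16],[0,0,0.24],[0,0,0.32],[0,0,0.4],[0,0,0.45],[0,0,0.45]], translation=[[0,0,0.01],[0,0,0.02],[0,0,0.03],[0,0,0.05],[0,0,0.06],[0,0,0.07],[0,0,0.07]], grip=[0,0,0,0,0,0,0])

```text
time: 14.62
position: [0.5459, 0.1271, 0.0948]
tool_rot: [0.304, 0.953, 0.0, 0.001]
ft_force: [-0.2, 1.3, 0.9]
grip_width: 0.0555
```

```bash
python3 - <<'E'
from rig import robot
from h import *
o=robot.get_obs();print(o["position"],o["tool_rot"],o["ft_force"],o["moment"],o["q"][5])
s=robot.camera("scene");b=load("t3")
import glob
v=cv2.imread("pics/v8.png")[170:]
cv2.imwrite("pics/v9.png",np.hstack([v[200:,:400],cv2.resize(s["color"][120:220,220:340],(512,420),interpolation=cv2.INTER_CUBIC)[200:,:400]]))
E
```

```text
[0.54589115 0.12706802 0.09476867] [3.04017522e-01 9.52666067e-01 4.41850484e-04 7.17895658e-04] [-0.21815134  1.29513147  0.86389871] [ 0.13732867 -0.15141734  0.00826447] -0.9241615797016697
```

View pics/v9.png

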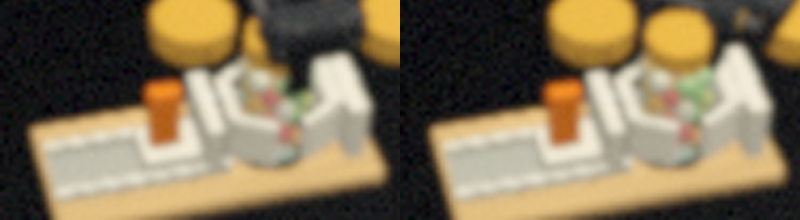

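The sweets' pattern has not moved while the cap turned 0.85 rad, so the clamp is holding. The torque has dropped to about 0. I turn a bit further and test with a small lift.

Call:
carry_out(dr=[[0,0,0.08],[0,0,0.16],[0,0,0.24],[0,0,0.31],[0,0,0.31],[0,0,0.31],[0,0,0.31]], translation=[[0,0,0],[0,0,0.02],[0,0,0.03],[0,0,0.04],[0,0,0.1],[0,0,0.2],[0,0,0.3]], grip=[0,0,0,0,0,0,0])

```text
time: 15.25
position: [0.5451, 0.1267, 0.0974]
tool_rot: [0.155, 0.988, -0.0, -0.0]
ft_force: [0.2, -0.1, -0.4]
grip_width: 0.0557
```

```bash
python3 - <<'E'
from rig import robot
o=robot.get_obs();print(o["position"],o["tool_rot"],o["ft_force"],o["moment"],o["q"][5])
E
```

```text
[0.54505235 0.12672887 0.09739656] [ 1.54793645e-01  9.87946812e-01 -5.20852627e-05 -1.44034222e-04] [ 0.22199452 -0.09753411 -0.44728335] [ 0.06726753 -0.19124844 -0.1010282 ] -1.2311224777320995
```

Call:
carry_out(dr=[[0,0,0],[0,0,0],[0,0,0],[0,0,0],[0,0,0],[0,0,0],[0,0,0],[0,0,0],[0,0,0],[0,0,0]], translation=[[0,0,0.2],[0,0,0.5],[0,0,1.0],[0,0,1.7],[0,0,2.4],[0,0,3.1],[0,0,3.6],[0,0,3.8],[0,0,3.8],[0,0,3.8]], grip=[0,0,0,0,0,0,0,0,0,0])

```text
time: 16.08
position: [0.5451, 0.1268, 0.1357]
tool_rot: [0.154, 0.988, 0.0, 0.0]
ft_force: [0.3, 0.7, 0.1]
grip_width: 0.0557
```

```bash
python3 - <<'E'
from rig import robot
from h import *
o=robot.get_obs();print(o["position"],o["tool_rot"],o["ft_force"],o["moment"],o["grip_width"])
s=robot.camera("scene");c=robot.camera("wrist")
for a,bb,ce in blobs(s["color"],(15,120,120),(32,255,255),(270,130,300,190),60)[1]:print(a,bb,ce.round(1),plane(s,ce,.17).round(4))
cv2.imwrite("pics/v10.png",np.vstack([c["color"][120:320],cv2.resize(s["color"][120:220,220:340],(480,400),interpolation=cv2.INTER_CUBIC) if 0 else cv2.copyMakeBorder(cv2.resize(s["color"][120:220,220:340],(480,400),interpolation=cv2.INTER_CUBIC),0,0,0,32,0)]))
E
```

```text
[0.54509486 0.12677349 0.13571481] [1.53823082e-01 9.88098401e-01 3.39572410e-05 9.49810839e-05] [0.26725989 0.71703311 0.09016592] [ 0.11107795 -0.16236601 -0.05138366] 0.05566468216670274
242 [277, 160, 19, 16] [285.9 167.8] [0.5422 0.1273 0.17  ]
76 [270, 165, 6, 17] [272. 173.] [0.5617 0.0761 0.17  ]
```

View pics/v10.png

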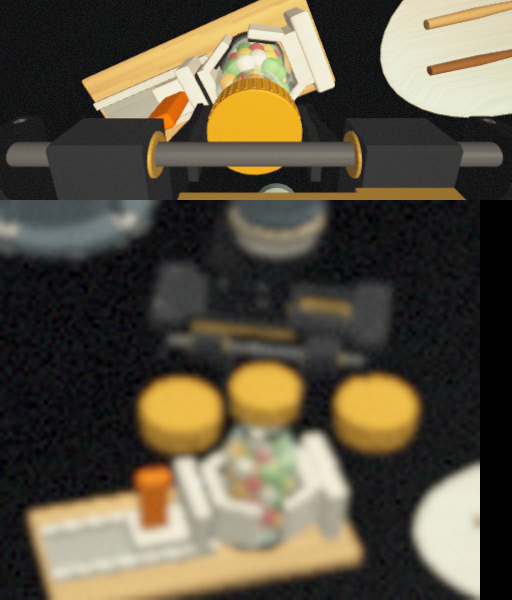

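Call:
carry_out(dr=[[0,0,0],[0,0,0],[0,0,0],[0,0,0],[0,0,0],[0,0,0]], translation=[[0,0,0],[0,0,0],[0,0,0],[0,0,0],[0,0,0],[0,0,0]], grip=[0,0,0,0,0,0])

```text
time: 16.68
position: [0.5451, 0.1268, 0.1355]
tool_rot: [0.154, 0.988, -0.0, -0.0]
ft_force: [0.3, -0.3, -0.5]
grip_width: 0.0556
```

```bash
python3 -c "
from rig import robot
o=robot.get_obs();print(o['position'],o['joint_velocities'],o['grip_width']);print(robot.hand_in())"
```

```text
[0.54514882 0.12676943 0.13549058] [-1.20514678e-03 -3.11035883e-03 -2.67626685e-04 -4.82327054e-04
  1.92681456e-03  2.91723867e-05] 0.05557341030012795
the job is handed in; nothing more can be done
None
```

The job is handed in at 16.7 s of the 48 s allowed: the jar is clamped and the arm is holding the cap level and still above its mouth.

- **Clamping:** I pinched the orange grip and slid the jaw about 60 mm, until the push reached 23 N. The buffer was visibly compressing by then.
- **Unscrewing:** I turned the cap about 1.16 rad anticlockwise. The wrist torque dropped from 0.24 N m to about 0. The sweets stayed in the same places over the first 0.85 rad, so the jar did not turn with the cap.
- **Final position:** The cap's lower edge is about 25 mm above the mouth by arithmetic, not by direct measurement. It is at the same x and y as when it was on the jar. The grip width reads 55.6 mm, the tool is level and the joint speeds are close to zero.

**One attempt failed:** the first try at gripping the cap closed the fingers over its top, pressing on it with about 6 N. The pictures showed the fingertips sit about 25 mm above the reported TCP. I raised the arm, went in deeper and gripped it properly, and saw no sign that anything had moved.

**Disagreement:** the wrist camera and the pinch contact differed by about 2 mm on the holder's centre line. I corrected for this using the contact forces.

I did not take separate pictures of the tray, spoons, tumbler, sweets box and cup at the end. The arm never felt contact with any of them.

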